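# Transfer a threading set of thread packages to the next pin rack

## Task

The four packages of thread on the full pin rack stand in threading order for the overlock machine. Move them one by one over to the empty rack and keep the order of the row, not mirrored: what stands at the left end of the full rack goes to the left end of the empty one, and so on along the row. Lower each upright over its pin until it stands on its seat, and do not let any of them fall.

Things in the scene. Friction and masses are not known exactly. Their poses are not given: they have to be found in the camera images.
- cone_center (a point): cone of thread, 110 mm tall: body tapers from 63 mm diameter at the foot to 49 mm at 92 mm up, above it a bare brown core nose 36 mm in diameter. Bore 39 mm at the foot, 24 mm or more higher up. Point: on its axis, half-way up (55 mm above its underside), where it is 55 mm in diameter; z axis: its bore, up. Raw-white thread, rigid, loose over a pin, 60 to 210 g
- tube_center (a point): straight tube of thread, 96 mm tall, 44 mm in diameter, with a bare grey core end 34 mm in diameter over the top 8 mm. Bore 27 mm. Point: on its axis, half-way up (48 mm above its underside); z axis: its bore, up. Raw-white thread, rigid, loose over a pin, 60 to 210 g
- spool_center (a point): spool of thread, 72 mm tall: wound body 42 mm in diameter between two grey end flanges 50 mm in diameter, 6 mm thick. Bore 27 mm. Point: on its axis, half-way up (36 mm above its underside); z axis: its bore, up. Raw-white thread, rigid, loose over a pin, 60 to 210 g
- reel_center (a point): squat reel of thread, 56 mm tall: wound body 54 mm in diameter between two brown board flanges 62 mm in diameter, 4 mm thick. Bore 27 mm. Point: on its axis, half-way up (28 mm above its underside); z axis: its bore, up. Raw-white thread, rigid, loose over a pin, 60 to 210 g
- rack_full: rack that is full at the start, a fixed wooden board 400 x 78 mm, built as rack_empty; one of the two stands near the robot, the other about 195 mm beyond it, roughly parallel. Origin: centre of its underside, on the table; x across the board (away from the robot), y along the row (to the robot's left), z up. The packages stand on its four places in an order that changes
- rack_empty: rack where the row goes, fixed; origin and axes as rack_full. Four places at y = -142.5, -47.5, 47.5, 142.5 mm, x = 0: a round grey seat 52 mm wide, its top 21 mm above the table, with an upright steel pin 8 mm thick rising 56 mm above the seat (77 mm above the table). The board's top is 18 mm above the table; end blocks 30 mm high at its two ends only
- pin_cone: the fixed steel pin, with its grey seat, of rack_full over which the cone stands at the start: the place that the cone came from. Origin: on the pin's axis at the top of the seat, 21 mm above the table; z up. The pin is 8 mm thick and rises 56 mm from there. It never moves during the job
- pin_tube: the fixed steel pin, with its grey seat, of rack_full over which the tube stands at the start: the place that the tube came from. Origin: on the pin's axis at the top of the seat, 21 mm above the table; z up. The pin is 8 mm thick and rises 56 mm from there. It never moves during the job
- pin_spool: the fixed steel pin, with its grey seat, of rack_full over which the spool stands at the start: the place that the spool came from. Origin: on the pin's axis at the top of the seat, 21 mm above the table; z up. The pin is 8 mm thick and rises 56 mm from there. It never moves during the job
- pin_reel: the fixed steel pin, with its grey seat, of rack_full over which the reel stands at the start: the place that the reel came from. Origin: on the pin's axis at the top of the seat, 21 mm above the table; z up. The pin is 8 mm thick and rises 56 mm from there. It never moves during the job
Things that resemble listed ones, but are neither listed nor needed, are in the scene too. Leave any purple look-alike of the part that bears spool_center alone.

How it is judged:
At the end, for the whole second after the job is handed in: All four packages stand on the empty rack in the same order along the row as they stood on the full rack: each one's axis within 15 mm of its pin along and across the board, its underside on the seat within 6 mm, upright within 0.1 rad, at rest and released (((y of cone_center in the frame of rack_empty between -0.1575 and -0.1275 m and y of pin_cone in the frame of rack_full between -0.1625 and -0.1225 m) or (y of cone_center in the frame of rack_empty between -0.0625 and -0.0325 m and y of pin_cone in the frame of rack_full between -0.0675 and -0.0275 m) or (y of cone_center in the frame of rack_empty between 0.0325 and 0.0625 m and y of pin_cone in the frame of rack_full between 0.0275 and 0.0675 m) or (y of cone_center in the frame of rack_empty between 0.1275 and 0.1575 m and y of pin_cone in the frame of rack_full between 0.1225 and 0.1625 m)) and x of cone_center in the frame of rack_empty between -0.015 and 0.015 m and z of cone_center in the frame of rack_empty between 0.07 and 0.082 m and angle between each of cone_center, tube_center, spool_center, reel_center's own z axis and vertical below 0.1 rad and linear speed of each of cone, tube, spool, reel below 0.02 m/s and angular speed of each of cone, tube, spool, reel below 0.2 rad/s and contact force between each of cone, tube, spool, reel and the fingers below 0.1 N and ((y of tube_center in the frame of rack_empty between -0.1575 and -0.1275 m and y of pin_tube in the frame of rack_full between -0.1625 and -0.1225 m) or (y of tube_center in the frame of rack_empty between -0.0625 and -0.0325 m and y of pin_tube in the frame of rack_full between -0.0675 and -0.0275 m) or (y of tube_center in the frame of rack_empty between 0.0325 and 0.0625 m and y of pin_tube in the frame of rack_full between 0.0275 and 0.0675 m) or (y of tube_center in the frame of rack_empty between 0.1275 and 0.1575 m and y of pin_tube in the frame of rack_full between 0.1225 and 0.1625 m)) and x of tube_center in the frame of rack_empty between -0.015 and 0.015 m and z of tube_center in the frame of rack_empty between 0.063 and 0.075 m and ((y of spool_center in the frame of rack_empty between -0.1575 and -0.1275 m and y of pin_spool in the frame of rack_full between -0.1625 and -0.1225 m) or (y of spool_center in the frame of rack_empty between -0.0625 and -0.0325 m and y of pin_spool in the frame of rack_full between -0.0675 and -0.0275 m) or (y of spool_center in the frame of rack_empty between 0.0325 and 0.0625 m and y of pin_spool in the frame of rack_full between 0.0275 and 0.0675 m) or (y of spool_center in the frame of rack_empty between 0.1275 and 0.1575 m and y of pin_spool in the frame of rack_full between 0.1225 and 0.1625 m)) and x of spool_center in the frame of rack_empty between -0.015 and 0.015 m and z of spool_center in the frame of rack_empty between 0.051 and 0.063 m and ((y of reel_center in the frame of rack_empty between -0.1575 and -0.1275 m and y of pin_reel in the frame of rack_full between -0.1625 and -0.1225 m) or (y of reel_center in the frame of rack_empty between -0.0625 and -0.0325 m and y of pin_reel in the frame of rack_full between -0.0675 and -0.0275 m) or (y of reel_center in the frame of rack_empty between 0.0325 and 0.0625 m and y of pin_reel in the frame of rack_full between 0.0275 and 0.0675 m) or (y of reel_center in the frame of rack_empty between 0.1275 and 0.1575 m and y of pin_reel in the frame of rack_full between 0.1225 and 0.1625 m)) and x of reel_center in the frame of rack_empty between -0.015 and 0.015 m and z of reel_center in the frame of rack_empty between 0.043 and 0.055 m); the robot touches nothing.
It fails at once if the cone is let fall (moves faster than 0.75 m/s out of the gripper, a drop of about 3 cm) (linear speed of cone above 0.75 m/s and contact force between cone and the fingers below 0.1 N).
It fails at once if the tube is let fall (moves faster than 0.75 m/s out of the gripper, a drop of about 3 cm) (linear speed of tube above 0.75 m/s and contact force between tube and the fingers below 0.1 N).
It fails at once if the spool is let fall (moves faster than 0.75 m/s out of the gripper, a drop of about 3 cm) (linear speed of spool above 0.75 m/s and contact force between spool and the fingers below 0.1 N).
It fails at once if the reel is let fall (moves faster than 0.75 m/s out of the gripper, a drop of about 3 cm) (linear speed of reel above 0.75 m/s and contact force between reel and the fingers below 0.1 N).
It also fails if it takes over 85 s, if anything falls off the work surface, if the arm or the gripper's body presses on something with over 40 N, if the wrist force passes 120 N, or if a joint passes its speed limit or range.

## Robot

A 6-joint arm with a two-finger parallel gripper is mounted at the origin on the work surface. World frame = base frame: x ahead of the robot, y to its left, z up, the work surface at z = 0. Lengths are in m, angles in rad, forces in N, time in s.
With the tool pointing down it reaches from about 0.35 to 0.775 m from the base axis. Payload 7.3 kg.
Tool frame: the origin (TCP) lies at the very end of the fingers, on their centre line; the grasp point (between the pads) lies 19 mm behind it; z points along the fingers, y is the line along which they close (so a half turn about z gives the same grasp; the last joint's range is limited). The gripper opens to 92 mm and grips with 3 to 60 N. Pads are 19 mm wide; open, the fingers measure 130 mm over their backs; the gripper's body (75 mm by 190 mm) begins 47 mm behind the grasp point.
Start: joints at [-1.42, 0.342, 1.524, -0, 1.275, -0.146], TCP at [0.154, -0.502, 0.227] pointing down, gripper open.
Joint ranges: [-2.53, 2.53], [-0.77, 2.02], [0.04, 2.7], [-1, 4.14], [0.28, 2.66], [-3.11, 3.11]. Speed limits (rad/s): [2.57, 2.57, 3.14, 3.14, 3.14, 3.14].

## Interface

Orientations are given as [roll, pitch, yaw] about the fixed x, y, z axes, in that order (R = Rz(yaw) Ry(pitch) Rx(roll)).
In Python, from cell import robot gives the robot as it stands.
- The arm moves only by the tool apply_moves, never from a script. Its argument "rows" is a list of rows, each an object with "xyz": the shift along the tool's x, y, z in mm, a list of three; "turn": the turn about the tool's z in rad. A call has 1 to 10 rows; each row shifts and turns the commanded pose from where the row before left it, along the tool's axes as they then stand; what a row does not reach is not made up. A row lasts 1/8 s, in which the tool goes at most 62.5 mm and 10.7 degrees, less where a joint would pass 70% of its speed; a pose out of reach is approached as far as the arm can. A call with a gripper value outside its range is refused whole. "gripper" is the opening, from 0 (shut) to 1 (fully open), set as the call begins (left out, the last holds). The fingers move at their own pace and stop on an object; "newtons" is the grip in N (left out, the last holds). Time passes only in rows, so rows that do not move let the fingers close. It gives the time, the measured TCP pose, the force and the opening at its end, in the units of the state.
- robot.observe(): the state, without advancing time (a new reading comes with each control period).
- robot.read_camera(name): name is "scene" or "top" or "wrist"; returns a dict with "frame" (384x512x3 uint8, blue, green, red), "mtx" (3x3 intrinsics, pixels), "R" (3x3) and "t" (3): a world point X has camera coordinates R X + t; the wrist camera has in their place "T_tool_cam" (4x4, takes a point from camera to tool coordinates, whose origin is the TCP and whose axes are the flange's). Camera axes: x right, y down, z forward; pixel columns grow to the right and rows downward; lengths in m; the calibration is good to about 2 mm. A picture is of the moment at which its call begins: read the wrist's pose just before it. There is no depth.
- robot.hand_in(): hands the job in, once; it reports no verdict.
The state is a dict: "time": time; "qpos": joint angles; "qvel": joint speeds; "joint_efforts": joint torques, N m; "tool_pos": TCP position; "tool_rot": TCP orientation; "contact_force": force on the tool from outside, world axes, zero at the start; "torque": the same for the moment, N m; "opening": finger opening in m.
Only numpy, scipy, OpenCV 4.12 (cv2) and the standard library are available. Lean on these libraries where they do the work, as an engineer would, in place of code of your own. Each camera call takes 0.05 s, during which the arm holds its last target. There are 200 camera calls.

## Working session

There is one attempt and no reset: what is moved stays moved. The work goes in short steps, Python scripts to look and compute and a tool call to move; the robot and the scene stay as the last step left them, time stands still between calls to the robot, and variables do not carry over. Pictures are saved under pics/ and viewed, on a budget of 14 in all, crops included, one or two more only if the job needs it, and the job is handed in when it is done.

Besides the shell and the picture viewer there is one more tool, called after "Emit:" by a JSON object that holds its "name" and its "arguments", one argument or row to a line. apply_moves: Moves the arm, as the interface text tells. Its arguments: {"type":"object","properties":{"rows":{"type":"array"},"gripper":{"type":"number"},"newtons":{"type":"number"}},"required":["rows"]}

```bash
mkdir -p pics; ls; python3 - <<'E'
from cell import robot
import cv2
s=robot.observe();print(s['time'],s['tool_pos'],s['tool_rot'],s['opening'])
for n in ['scene','top']:
    c=robot.read_camera(n);cv2.imwrite(f'pics/{n}0.png',c['frame']);print(n,c['mtx'].tolist(),c['R'].tolist(),c['t'].tolist())
    import numpy as np
    np.savez(f'{n}.npz',**{k:c[k] for k in('mtx','R','t')})
c=robot.read_camera('wrist');print(c['mtx'].tolist(),c['T_tool_cam'].tolist())
E
```

```text
pics
0.0 [ 0.15349499 -0.50163275  0.22603825] [-3.14004255e+00 -2.19460176e-04  2.96784832e-01] 0.09175908993106968
scene [[400.13891625729815, 0.0, 257.277666545574], [0.0, 400.13891625729815, 189.93482445929146], [0.0, 0.0, 1.0]] [[0.5923395199940067, 0.8055848729903534, 0.012919189695406154], [0.6193918163037071, -0.4450615858113978, -0.6467410321999358], [-0.5152549572291996, 0.3910923129443483, -0.7626002437755811]] [-0.2830393814171512, -0.2520586906981469, 1.139202824450613]
top [[450.53295181877195, 0.0, 258.99252967785316], [0.0, 450.53295181877195, 192.56159382702583], [0.0, 0.0, 1.0]] [[-0.02171436607255104, -0.9997306505748429, 0.008192228467797156], [-0.9974839857714579, 0.021111002446458332, -0.06767587240066915], [0.06748469778811537, -0.009641155371996092, -0.997673726068568]] [-0.007431247947752487, 0.4995340113893797, 0.9506395193692158]
[[287.74666197891946, 0.0, 258.6191294378612], [0.0, 287.74666197891946, 188.7692851757912], [0.0, 0.0, 1.0]] [[0.0010913672176416393, -0.9554398123991191, -0.29518396602852776, 0.07934192742075376], [0.9999993266593221, 0.0011591745628507287, -5.472873173160065e-05, 0.00036938175401013407], [0.00039445975396013445, -0.29518370754001244, 0.9554404341477462, -0.15860054902708284], [0.0, 0.0, 0.0, 1.0]]
```

View pics/scene0.png

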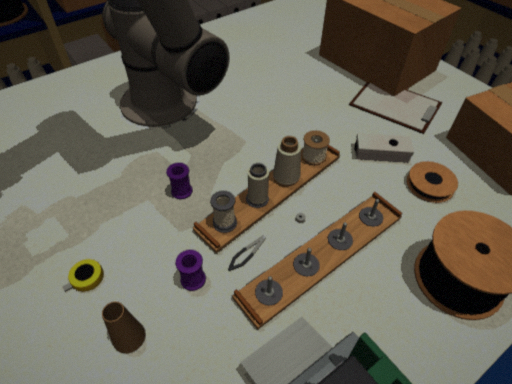

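View pics/top0.png

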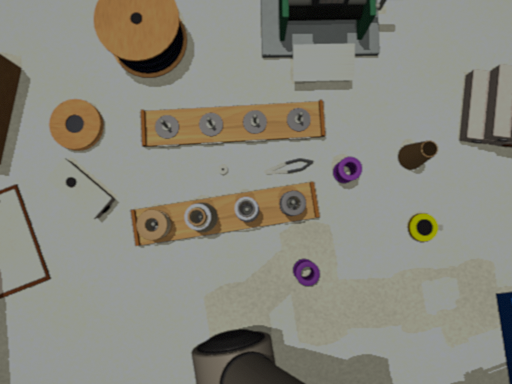

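The scene and top views show the full rack near the robot, holding reel, cone, tube and spool from left (+y) to right. In the top view these are at about (152,224), (198,216), (246,208) and (293,203). The empty rack is the far one, with seats at about (167,126), (211,124), (254,121) and (299,119). Next I'll measure these more precisely.

```bash
cat > h.py <<'E'
import numpy as np, cv2
def pix2w(c,uv,z):
    R,t,K=c['R'],c['t'],c['mtx']
    d=R.T@np.linalg.inv(K)@np.array([uv[0],uv[1],1.]); o=-R.T@t
    return o+d*(z-o[2])/d[2]
def w2pix(c,X):
    p=c['mtx']@(c['R']@np.asarray(X)+c['t']); return p[:2]/p[2]
E
python3 - <<'E'
from h import *
c=np.load('top.npz'); im=cv2.imread('pics/top0.png')
far=[pix2w(c,p,.021) for p in [(167,126),(211,124),(254.5,121.5),(299,119.5)]]
near=[pix2w(c,p,z) for p,z in zip([(152,224),(198,216),(246,208),(293,203)],[.077,.131,.117,.093])]
print(np.round(far,4),np.round(near,4))
# HSV board masks
hsv=cv2.cvtColor(im,cv2.COLOR_BGR2HSV)
m=cv2.inRange(hsv,(8,70,60),(25,255,255))
m=cv2.morphologyEx(m,cv2.MORPH_CLOSE,np.ones((31,31)))
n,l,st,ce=cv2.connectedComponentsWithStats(m)
for i in range(1,n):
    if st[i,4]>3000:
        pts=np.argwhere(l==i)[:,::-1].astype(np.float32)
        P=np.array([pix2w(c,p,.018)[:2] for p in pts]).astype(np.float32)
        print(st[i],cv2.minAreaRect(P))
# overlay
o=cv2.resize(im[90:250,120:340],None,fx=3.6,fy=3.6,interpolation=cv2.INTER_CUBIC)
for p,z in [(q,.021) for q in far]+list(zip(near,[.077,.131,.117,.093])):
    u=(w2pix(c,[p[0],p[1],z])-[120,90]+.5)*3.6
    cv2.drawMarker(o,tuple(int(v) for v in u),(0,0,255),cv2.MARKER_CROSS,20,1)
    a=np.linspace(0,6.28,50); r={.021:.026,.077:.031,.131:.018,.117:.017,.093:.025}[z]
    cv2.polylines(o,[np.array([(w2pix(c,[p[0]+r*np.cos(t),p[1]+r*np.sin(t),z])-[120,90]+.5)*3.6 for t in a]).astype(int)],True,(0,0,255))
cv2.imwrite('pics/ov.png',o)
E
```

```text
[[ 0.647   0.1771  0.021 ]
 [ 0.6495  0.0823  0.021 ]
 [ 0.6531 -0.0117  0.021 ]
 [ 0.6556 -0.1081  0.021 ]] [[ 0.4367  0.1978  0.077 ]
 [ 0.4497  0.0989  0.131 ]
 [ 0.4633  0.0084  0.117 ]
 [ 0.472  -0.0842  0.093 ]]
[  94    0   93   78 5859] ((0.8435187935829163, 0.23596957325935364), (0.20308730006217957, 0.17319457232952118), 88.9951171875)
[ 141  100  185   47 6555] ((0.6509402990341187, 0.035751909017562866), (0.08065170049667358, 0.397666335105896), 2.130009412765503)
[ 131  182  189   64 6784] ((0.4562756419181824, 0.05560259521007538), (0.07826597988605499, 0.39780670404434204), 7.662912845611572)
```

View pics/ov.png

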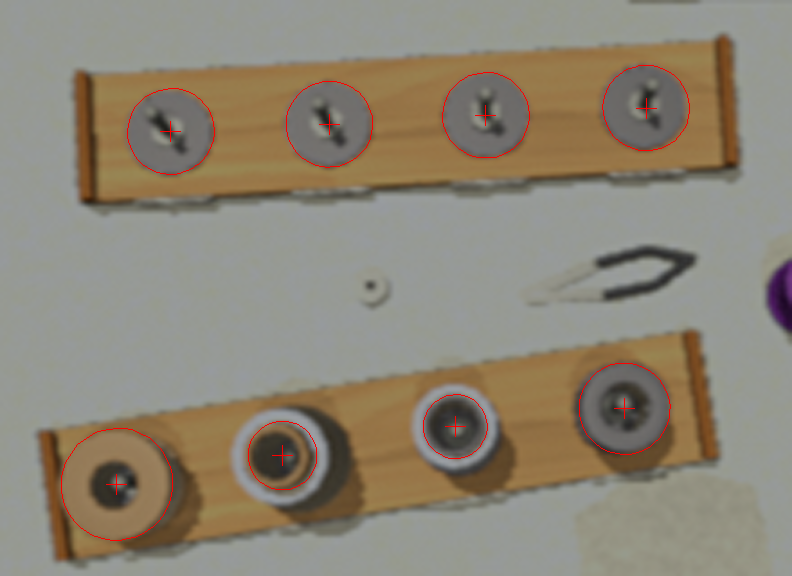

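The circle fits line up well on all eight places. Now I'll move above the spool, the right-hand package.

Emit:
{"name": "apply_moves", "arguments": {
  "rows": [
    {"xyz": [30, -21, 0], "turn": 0},
    {"xyz": [50, -35.5, 0], "turn": 0},
    {"xyz": [50, -35.5, 0], "turn": 0},
    {"xyz": [50, -35.5, 0], "turn": 0},
    {"xyz": [50, -35.5, 0], "turn": 0},
    {"xyz": [50, -35.5, 0], "turn": 0},
    {"xyz": [50, -35.5, 0], "turn": 0},
    {"xyz": [50, -35.5, 0], "turn": 0},
    {"xyz": [46, -35.5, 0], "turn": 0},
    {"xyz": [0, 0, 0], "turn": -0.176}
  ],
  "gripper": 1,
  "newtons": 20
}}

```text
time: 1.4
tool_pos: [0.4732, -0.0823, 0.2263]
tool_rot: [-3.141, -0.0, 0.481]
contact_force: [0.2, -1.6, 1.3]
opening: 0.0918
```

Emit:
{"name": "apply_moves", "arguments": {
  "rows": [
    {"xyz": [0, 0, 0], "turn": -0.176},
    {"xyz": [0, 0, 5], "turn": -0.176},
    {"xyz": [0, 0, 10], "turn": -0.176},
    {"xyz": [0, 0, 10], "turn": -0.176},
    {"xyz": [0, 0, 10], "turn": -0.176},
    {"xyz": [0, 0, 10], "turn": -0.176},
    {"xyz": [0, 0, 10], "turn": -0.176},
    {"xyz": [0, 0, 0], "turn": 0}
  ]
}}

```text
time: 2.4
tool_pos: [0.4712, -0.0856, 0.171]
tool_rot: [-3.14, -0.001, 1.703]
contact_force: [0.3, 0.2, -0.0]
opening: 0.0918
```

```bash
cat >> h.py <<'E'
def rel(s,x,y,z,yaw):
    "shift in tool axes (mm) and turn from state s to target"
    p=s['tool_pos'];a=s['tool_rot'][2];d=np.array([x,y,z])-p
    return np.round([1e3*(d[0]*np.cos(a)+d[1]*np.sin(a)),1e3*(d[0]*np.sin(a)-d[1]*np.cos(a)),-1e3*d[2]],1),round(a-yaw,3)
E
python3 - <<'E'
from h import *
from cell import robot
s=robot.observe();print(s['time'],s['tool_pos'],s['tool_rot'],s['qpos'])
c=robot.read_camera('wrist')
print(rel(s,.473,-.085,.045,1.7045))
from scipy.spatial.transform import Rotation as Ro
T=np.eye(4);T[:3,:3]=Ro.from_euler('xyz',s['tool_rot']).as_matrix();T[:3,3]=s['tool_pos']
W=np.linalg.inv(T@c['T_tool_cam']); C=dict(mtx=c['mtx'],R=W[:3,:3],t=W[:3,3])
o=c['frame'].copy()
for r,z,p in [(.025,.093,(.473,-.085)),(.026,.021,(.4753,-.0856)),(.017,.117,(.4633,.0084))]:
    cv2.polylines(o,[np.array([w2pix(C,[p[0]+r*np.cos(t),p[1]+r*np.sin(t),z]) for t in np.linspace(0,6.28,50)]).astype(int)],True,(0,0,255))
cv2.imwrite('pics/w1.png',o)
E
```

```text
2.4 [ 0.47115057 -0.08560652  0.17097014] [-3.13976404e+00 -8.45163682e-04  1.70321022e+00] [-3.39911324e-01  3.15616347e-01  1.73045850e+00 -8.91064727e-05
  1.09753073e+00 -4.72285297e-01]
(array([  0.4,   1.9, 126. ]), np.float64(-0.001))
```

View pics/w1.png

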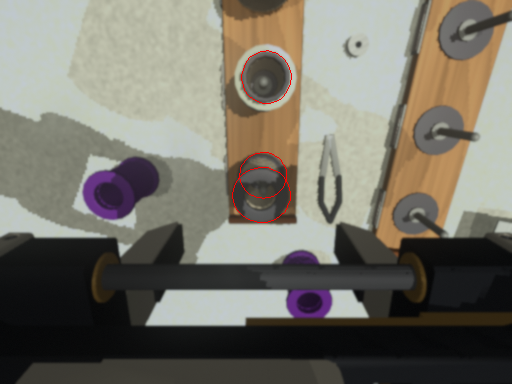

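The wrist view shows the spool's top flange at about (261,193), matching the predicted circle, so the grasp is centred. I'll descend and grip.

Emit:
{"name": "apply_moves", "arguments": {
  "rows": [
    {"xyz": [0, 1, 20], "turn": 0},
    {"xyz": [0, 1, 35], "turn": 0},
    {"xyz": [0, 0, 35], "turn": 0},
    {"xyz": [0, 0, 25], "turn": 0},
    {"xyz": [0, 0, 12], "turn": 0},
    {"xyz": [0, 0, 0], "turn": 0}
  ]
}}

```text
time: 3.2
tool_pos: [0.4737, -0.0856, 0.0446]
tool_rot: [-3.141, -0.0, 1.703]
contact_force: [-0.1, 0.8, 0.2]
opening: 0.0918
```

Emit:
{"name": "apply_moves", "arguments": {
  "rows": [
    {"xyz": [0, 0, 0], "turn": 0},
    {"xyz": [0, 0, 0], "turn": 0},
    {"xyz": [0, 0, 0], "turn": 0},
    {"xyz": [0, 0, 0], "turn": 0},
    {"xyz": [0, 0, 0], "turn": 0},
    {"xyz": [0, 0, 0], "turn": 0}
  ],
  "gripper": 0,
  "newtons": 20
}}

```text
time: 3.95
tool_pos: [0.4738, -0.0856, 0.0448]
tool_rot: [3.142, 0.0, 1.705]
contact_force: [0.1, -0.4, 0.4]
opening: 0.0481
```

Emit:
{"name": "apply_moves", "arguments": {
  "rows": [
    {"xyz": [0, 0, 0], "turn": 0},
    {"xyz": [0, 0, 0], "turn": 0},
    {"xyz": [0, 0, 0], "turn": 0},
    {"xyz": [0, 0, -5], "turn": 0},
    {"xyz": [0, 0, -15], "turn": 0},
    {"xyz": [0, 0, -25], "turn": 0},
    {"xyz": [0, 0, -25], "turn": 0},
    {"xyz": [0, 0, -15], "turn": 0},
    {"xyz": [0, 0, 0], "turn": 0.05},
    {"xyz": [0, 0, 0], "turn": 0.054}
  ]
}}

```text
time: 5.2
tool_pos: [0.4737, -0.0855, 0.13]
tool_rot: [3.141, 0.0, 1.599]
contact_force: [-0.8, -0.3, -0.7]
opening: 0.0482
```

```bash
python3 - <<'E'
from h import *
from cell import robot
s=robot.observe();print(s['time'],s['opening'],rel(s,.6556,-.1081,.045,1.601))
c=robot.read_camera('wrist');cv2.imwrite('pics/w2.png',c['frame'])
E
```

```text
5.2 0.04819023247256326 (array([-27.7, 181.2,  85. ]), np.float64(-0.002))
```

View pics/w2.png

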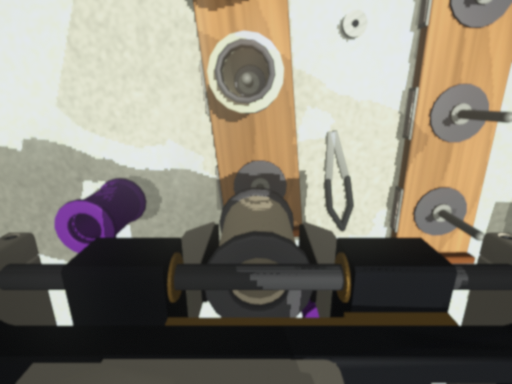

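The spool has lifted and hangs upright between the fingers, with its top flange at about (258,275). The opening reads 48 mm. I'll carry it over the right-hand pin and check its offset in the hand there.

Emit:
{"name": "apply_moves", "arguments": {
  "rows": [
    {"xyz": [-2, 15, 0], "turn": 0},
    {"xyz": [-5, 30, 0], "turn": 0},
    {"xyz": [-5, 35, 0], "turn": 0},
    {"xyz": [-5, 35, 0], "turn": 0},
    {"xyz": [-5, 35, 0], "turn": 0},
    {"xyz": [-4, 21, 0], "turn": 0},
    {"xyz": [-2, 10, 0], "turn": 0},
    {"xyz": [0, 0, 0], "turn": 0}
  ]
}}

```text
time: 6.25
tool_pos: [0.6553, -0.1081, 0.1293]
tool_rot: [-3.141, -0.0, 1.601]
contact_force: [-0.4, 0.5, 0.0]
opening: 0.0482
```

```bash
cat >> h.py <<'E'
def toolcam(c):
    W=np.linalg.inv(c['T_tool_cam']); return dict(mtx=c['mtx'],R=W[:3,:3],t=W[:3,3])
def wristcam(s,c):
    from scipy.spatial.transform import Rotation as Ro
    T=np.eye(4);T[:3,:3]=Ro.from_euler('xyz',s['tool_rot']).as_matrix();T[:3,3]=s['tool_pos']
    W=np.linalg.inv(T@c['T_tool_cam']); return dict(mtx=c['mtx'],R=W[:3,:3],t=W[:3,3])
def circ(o,C,p,r,col=(0,0,255)):
    cv2.polylines(o,[np.array([w2pix(C,[p[0]+r*np.cos(t),p[1]+r*np.sin(t),p[2]]) for t in np.linspace(0,6.28,60)]).astype(int)],True,col)
E
python3 - <<'E'
from h import *
from cell import robot
s=robot.observe();print(s['time'],s['tool_pos'],rel(s,.6556,-.1081,.047,1.601))
c=robot.read_camera('wrist');o=c['frame'].copy();C=toolcam(c)
zt=s['tool_pos'][2]; 
circ(o,C,(0,0,-.048),.025);circ(o,C,(0,0,-.048),.0135)
C=wristcam(s,c);circ(o,C,(.6556,-.1081,.021),.026,(0,255,0));circ(o,C,(.6531,-.0117,.021),.026,(0,255,0))
t=robot.read_camera('scene')['frame']
t=cv2.resize(t[130:330,200:430],(442,384));cv2.imwrite('pics/w3.png',np.hstack([o[:, 80:437],t]))
E
```

```text
6.25 [ 0.65528766 -0.1080768   0.12926565] (array([-0. ,  0.3, 82.3]), np.float64(0.0))
```

View pics/w3.png

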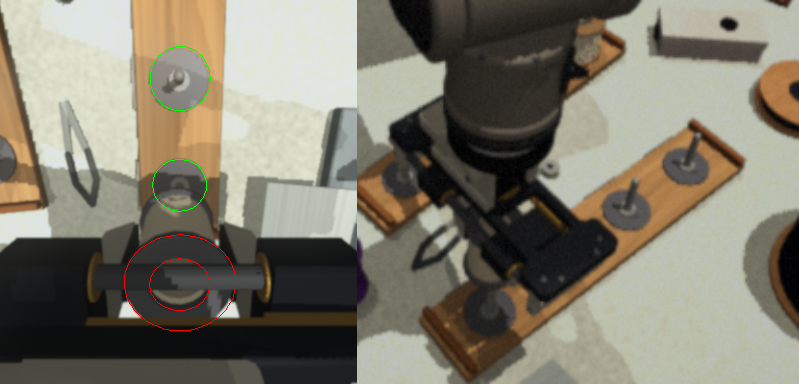

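The flange and bore coincide with the predicted circles, and the seats match too. Lowering the spool.

Emit:
{"name": "apply_moves", "arguments": {
  "rows": [
    {"xyz": [0, 0, 10], "turn": 0},
    {"xyz": [0, 0, 20], "turn": 0},
    {"xyz": [0, 0, 20], "turn": 0},
    {"xyz": [0, 0, 15], "turn": 0},
    {"xyz": [0, 0, 10], "turn": 0},
    {"xyz": [0, 0, 5], "turn": 0},
    {"xyz": [0, 0, 3.5], "turn": 0},
    {"xyz": [0, 0, 0], "turn": 0}
  ]
}}

```text
time: 7.35
tool_pos: [0.6556, -0.1082, 0.0464]
tool_rot: [3.141, 0.0, 1.601]
contact_force: [-0.6, 1.0, -0.8]
opening: 0.0487
```

Emit:
{"name": "apply_moves", "arguments": {
  "rows": [
    {"xyz": [0, 0, 0], "turn": 0},
    {"xyz": [0, 0, 0], "turn": 0},
    {"xyz": [0, 0, 0], "turn": 0},
    {"xyz": [0, 0, 0], "turn": 0},
    {"xyz": [0, 0, 0], "turn": 0}
  ],
  "gripper": 1
}}

```text
time: 7.98
tool_pos: [0.6555, -0.1081, 0.0462]
tool_rot: [3.142, 0.0, 1.601]
contact_force: [-0.0, 1.1, 0.4]
opening: 0.0903
```

Emit:
{"name": "apply_moves", "arguments": {
  "rows": [
    {"xyz": [0, 0, -25], "turn": 0},
    {"xyz": [0, 0, -45], "turn": 0},
    {"xyz": [0, 0, -30], "turn": 0},
    {"xyz": [12, -18, 0], "turn": 0},
    {"xyz": [24.5, -37.7, 0], "turn": 0},
    {"xyz": [24.5, -37.7, 0], "turn": 0},
    {"xyz": [24.5, -37.7, 0], "turn": 0},
    {"xyz": [24.5, -37.7, 0], "turn": 0},
    {"xyz": [12.2, -19.4, 0], "turn": 0},
    {"xyz": [0, 0, 0], "turn": -0.104}
  ]
}}

```text
time: 9.22
tool_pos: [0.4623, 0.0093, 0.1466]
tool_rot: [-3.141, -0.0, 1.708]
contact_force: [1.2, -0.1, 0.3]
opening: 0.092
```

```bash
python3 - <<'E'
from h import *
from cell import robot
s=robot.observe();print(s['time'],s['tool_pos'],rel(s,.4633,.0084,.061,1.7045))
c=robot.read_camera('wrist');o=c['frame'].copy()
C=wristcam(s,c);circ(o,C,(.4633,.0084,.117),.017);circ(o,C,(.4500,.099,.131),.018)
t=robot.read_camera('top');f=t['frame'].copy()
circ(f,t,(.6556,-.1081,.093),.025)
cv2.imwrite('pics/w4.png',np.hstack([o[:, 60:457],cv2.resize(f[80:260,220:360],(299,384))]))
E
```

```text
9.225 [0.46225203 0.00934244 0.14658787] (array([-1.1,  0.9, 85.6]), np.float64(0.004))
```

View pics/w4.png

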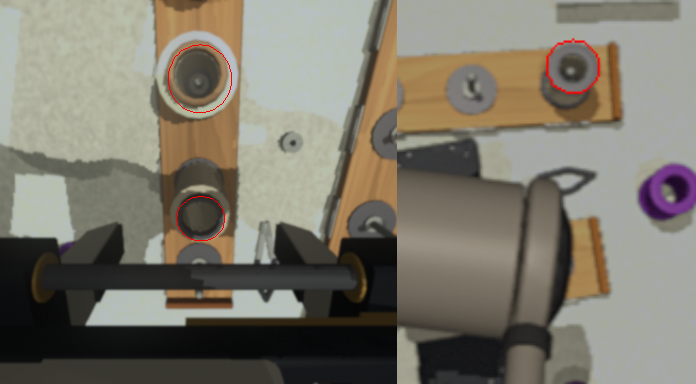

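The spool stands on its far pin in the top view, where its flange matches the drawn circle. The tube's circle also fits at about (201,217). I'll descend on the tube and grip it.

Emit:
{"name": "apply_moves", "arguments": {
  "rows": [
    {"xyz": [-1, 1, 15], "turn": 0},
    {"xyz": [0, 0, 30], "turn": 0},
    {"xyz": [0, 0, 25], "turn": 0},
    {"xyz": [0, 0, 15], "turn": 0},
    {"xyz": [0, 0, 0], "turn": 0}
  ]
}}

```text
time: 9.95
tool_pos: [0.4643, 0.0075, 0.0603]
tool_rot: [-3.139, -0.001, 1.703]
contact_force: [0.4, -0.3, 0.6]
opening: 0.0919
```

Emit:
{"name": "apply_moves", "arguments": {
  "rows": [
    {"xyz": [0, 0, 0], "turn": 0},
    {"xyz": [0, 0, 0], "turn": 0},
    {"xyz": [0, 0, 0], "turn": 0},
    {"xyz": [0, 0, 0], "turn": 0},
    {"xyz": [0, 0, 0], "turn": 0},
    {"xyz": [0, 0, 0], "turn": 0},
    {"xyz": [0, 0, 0], "turn": 0},
    {"xyz": [0, 0, 0], "turn": 0}
  ],
  "gripper": 0,
  "newtons": 20
}}

```text
time: 10.95
tool_pos: [0.4648, 0.0075, 0.0613]
tool_rot: [-3.142, 0.0, 1.705]
contact_force: [-1.0, 0.5, 2.1]
opening: 0.0434
```

Emit:
{"name": "apply_moves", "arguments": {
  "rows": [
    {"xyz": [0, 0, -10], "turn": 0},
    {"xyz": [0, 0, -25], "turn": 0},
    {"xyz": [0, 0, -30], "turn": 0},
    {"xyz": [0, 0, -15], "turn": 0.052},
    {"xyz": [0, 0, 0], "turn": 0.052},
    {"xyz": [-2, 15, 0], "turn": 0},
    {"xyz": [-5, 30, 0], "turn": 0},
    {"xyz": [-5, 35, 0], "turn": 0},
    {"xyz": [-5, 35, 0], "turn": 0},
    {"xyz": [-5, 35, 0], "turn": 0}
  ]
}}

```text
time: 12.2
tool_pos: [0.6165, -0.01, 0.1416]
tool_rot: [3.141, 0.0, 1.601]
contact_force: [-0.1, 0.6, -0.5]
opening: 0.0439
```

Emit:
{"name": "apply_moves", "arguments": {
  "rows": [
    {"xyz": [-3, 27, 0], "turn": 0},
    {"xyz": [0, 10.5, 0], "turn": 0},
    {"xyz": [0, 0, 0], "turn": 0}
  ]
}}

```text
time: 12.58
tool_pos: [0.6527, -0.0117, 0.141]
tool_rot: [-3.141, -0.0, 1.601]
contact_force: [-0.3, 0.0, -1.4]
opening: 0.044
```

```bash
python3 - <<'E'
from h import *
from cell import robot
s=robot.observe();print(s['time'],s['tool_pos'],s['opening'],rel(s,.6531,-.0117,.061,1.601))
c=robot.read_camera('wrist');o=c['frame'].copy();C=toolcam(c)
circ(o,C,(0,0,-.056),.017);circ(o,C,(0,0,.040),.022)
C=wristcam(s,c);circ(o,C,(.6531,-.0117,.021),.026,(0,255,0));circ(o,C,(.6495,.0823,.021),.026,(0,255,0))
t=robot.read_camera('scene')['frame']
t=cv2.resize(t[130:330,200:430],(442,384));cv2.imwrite('pics/w5.png',np.hstack([o[:, 80:437],t]))
E
```

```text
12.575 [ 0.65272247 -0.0116582   0.14098389] 0.04401898219188154 (array([-0.1,  0.4, 80. ]), np.float64(-0.0))
```

View pics/w5.png

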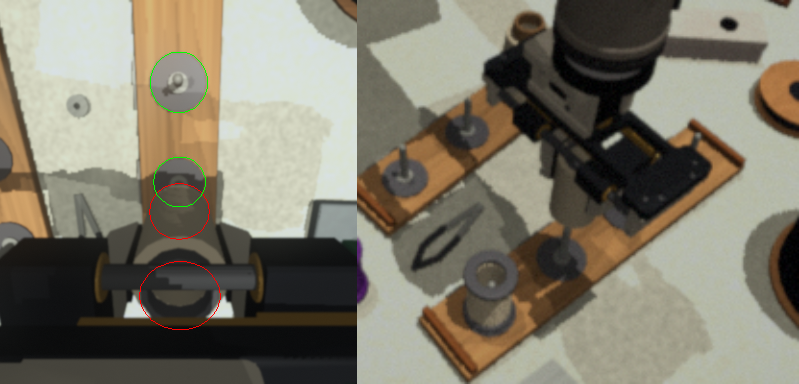

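The tube is upright above its pin, but its top ring at about (180,285) looks a little lower than predicted. Before lowering I'll check whether it slipped.

```bash
python3 - <<'E'
from h import *
from cell import robot
s=robot.observe();c=robot.read_camera('wrist');o=c['frame'].copy();C=toolcam(c)
for z,col in((-.056,(0,0,255)),(-.046,(0,255,0)),(-.036,(255,0,0))): circ(o,C,(0,0,z),.017,col)
t=robot.read_camera('scene');f=cv2.resize(t['frame'],None,fx=3,fy=3)
S=dict(mtx=np.diag([3,3,1])@t['mtx'],R=t['R'],t=t['t'])
for z,col in((.040,(0,0,255)),(.05,(0,255,0)),(.06,(255,0,0))): circ(f,S,(.6527,-.0117,s['tool_pos'][2]-z),.022,col)
cv2.imwrite('pics/w6.png',np.hstack([cv2.resize(o[200:340,180:340],(440,385)),f[560:945,780:1140]]))
E
```

```text
(no output)
```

View pics/w6.png

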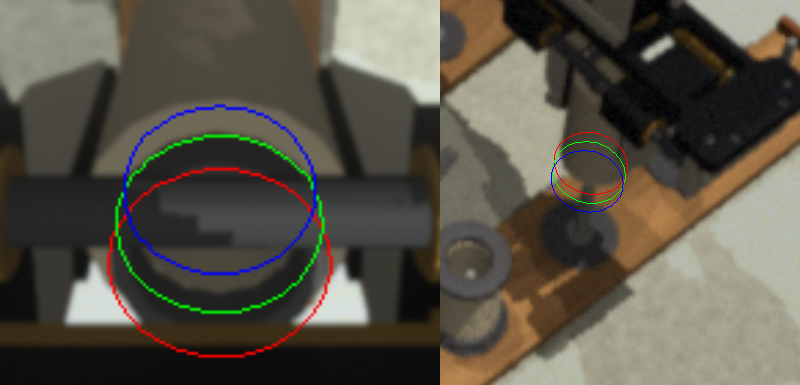

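Emit:
{"name": "apply_moves", "arguments": {
  "rows": [
    {"xyz": [0, 0, 10], "turn": 0},
    {"xyz": [0, 0, 20], "turn": 0},
    {"xyz": [0, 0, 20], "turn": 0},
    {"xyz": [0, 0, 12], "turn": 0},
    {"xyz": [0, 0, 6], "turn": 0},
    {"xyz": [0, 0, 0], "turn": 0}
  ],
  "newtons": 35
}}

```text
time: 13.52
tool_pos: [0.6529, -0.0118, 0.0731]
tool_rot: [-3.141, 0.0, 1.601]
contact_force: [0.5, -0.3, -1.0]
opening: 0.0435
```

Emit:
{"name": "apply_moves", "arguments": {
  "rows": [
    {"xyz": [0, 0, 2.5], "turn": 0},
    {"xyz": [0, 0, 2.5], "turn": 0},
    {"xyz": [0, 0, 0], "turn": 0}
  ]
}}

```text
time: 13.9
tool_pos: [0.6529, -0.0118, 0.0682]
tool_rot: [-3.142, 0.0, 1.601]
contact_force: [-0.1, -0.5, -0.6]
opening: 0.0439
```

Emit:
{"name": "apply_moves", "arguments": {
  "rows": [
    {"xyz": [0, 0, 2.5], "turn": 0},
    {"xyz": [0, 0, 2], "turn": 0},
    {"xyz": [0, 0, 0], "turn": 0}
  ]
}}

```text
time: 14.28
tool_pos: [0.6529, -0.0118, 0.0634]
tool_rot: [-3.141, 0.0, 1.601]
contact_force: [-0.6, 0.9, -0.7]
opening: 0.0437
```

Emit:
{"name": "apply_moves", "arguments": {
  "rows": [
    {"xyz": [0, 0, 1.5], "turn": 0},
    {"xyz": [0, 0, 0], "turn": 0}
  ]
}}

```text
time: 14.52
tool_pos: [0.6529, -0.0118, 0.0621]
tool_rot: [-3.141, 0.0, 1.601]
contact_force: [1.1, 0.6, -1.0]
opening: 0.0434
```

Emit:
{"name": "apply_moves", "arguments": {
  "rows": [
    {"xyz": [0, 0, 0.5], "turn": 0},
    {"xyz": [0, 0, 0], "turn": 0},
    {"xyz": [0, 0, 0], "turn": 0},
    {"xyz": [0, 0, 0], "turn": 0},
    {"xyz": [0, 0, 0], "turn": 0},
    {"xyz": [0, 0, -20], "turn": 0},
    {"xyz": [0, 0, -45], "turn": 0},
    {"xyz": [0, 0, -28], "turn": 0}
  ],
  "gripper": 1,
  "newtons": 35
}}

```text
time: 15.52
tool_pos: [0.6536, -0.0119, 0.1569]
tool_rot: [3.139, 0.0, 1.601]
contact_force: [0.3, 0.8, 0.0]
opening: 0.0919
```

Emit:
{"name": "apply_moves", "arguments": {
  "rows": [
    {"xyz": [11.8, -20, 0], "turn": 0},
    {"xyz": [23.3, -40, 0], "turn": 0},
    {"xyz": [23.3, -40, 0], "turn": 0},
    {"xyz": [23.3, -40, 0], "turn": 0},
    {"xyz": [23.3, -40, 0], "turn": 0},
    {"xyz": [11.8, -19.6, 0], "turn": 0},
    {"xyz": [0, 0, 0], "turn": -0.104},
    {"xyz": [0, 0, 0], "turn": 0}
  ]
}}

```text
time: 16.52
tool_pos: [0.45, 0.0991, 0.155]
tool_rot: [3.141, 0.0, 1.704]
contact_force: [-0.0, 0.4, 0.6]
opening: 0.092
```

```bash
python3 - <<'E'
from h import *
from cell import robot
s=robot.observe();print(s['time'],s['tool_pos'],rel(s,.4497,.0995,.081,1.7045))
c=robot.read_camera('wrist');o=c['frame'].copy()
C=wristcam(s,c);circ(o,C,(.4497,.0995,.131),.018);circ(o,C,(.4497,.0995,.113),.0245,(0,255,0))
circ(o,C,(.4367,.1978,.077),.031)
t=robot.read_camera('top');f=t['frame'].copy()
circ(f,t,(.6556,-.1081,.093),.025);circ(f,t,(.6531,-.0117,.109),.022)
cv2.imwrite('pics/w7.png',np.hstack([o[:, 60:457],cv2.resize(f[80:260,220:360],(299,384))]))
E
```

```text
16.525 [0.45002314 0.09909965 0.15504429] (array([ 0.4, -0.3, 74. ]), np.float64(-0.0))
```

View pics/w7.png

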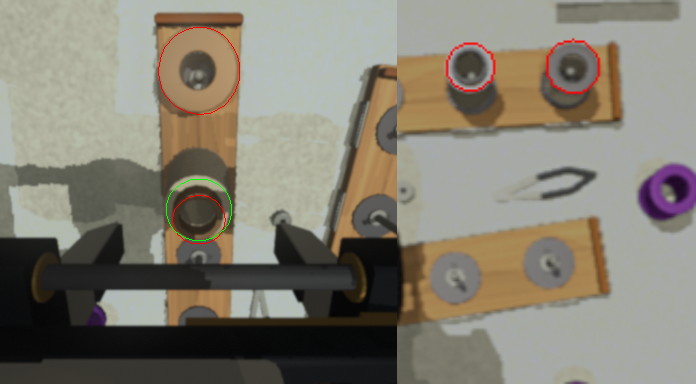

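Tube and spool both stand on the far pins, matching the drawn circles. The cone's nose at about (197,212) is centred to within 2–3 mm. I'll descend on the cone.

Emit:
{"name": "apply_moves", "arguments": {
  "rows": [
    {"xyz": [2, 0, 15], "turn": 0},
    {"xyz": [0, 0, 27], "turn": 0},
    {"xyz": [0, 0, 22], "turn": 0},
    {"xyz": [0, 0, 10], "turn": 0},
    {"xyz": [0, 0, 0], "turn": 0}
  ]
}}

```text
time: 17.25
tool_pos: [0.4496, 0.1008, 0.0803]
tool_rot: [-3.14, -0.0, 1.704]
contact_force: [0.2, -0.6, -0.1]
opening: 0.0916
```

Emit:
{"name": "apply_moves", "arguments": {
  "rows": [
    {"xyz": [0, 0, 0], "turn": 0},
    {"xyz": [0, 0, 0], "turn": 0},
    {"xyz": [0, 0, 0], "turn": 0},
    {"xyz": [0, 0, 0], "turn": 0},
    {"xyz": [0, 0, 0], "turn": 0},
    {"xyz": [0, 0, 0], "turn": 0},
    {"xyz": [0, 0, 0], "turn": 0}
  ],
  "gripper": 0,
  "newtons": 25
}}

```text
time: 18.12
tool_pos: [0.4495, 0.1009, 0.0808]
tool_rot: [-3.141, 0.0, 1.705]
contact_force: [-1.4, -0.7, 5.0]
opening: 0.0528
```

Emit:
{"name": "apply_moves", "arguments": {
  "rows": [
    {"xyz": [0, 0, 0], "turn": 0},
    {"xyz": [0, 0, -3], "turn": 0},
    {"xyz": [0, 0, -6], "turn": 0},
    {"xyz": [0, 0, -6], "turn": 0},
    {"xyz": [0, 0, 0], "turn": 0}
  ]
}}

```text
time: 18.75
tool_pos: [0.4501, 0.1009, 0.0962]
tool_rot: [3.14, 0.0, 1.705]
contact_force: [-0.4, 0.4, -2.7]
opening: 0.0529
```

```bash
python3 - <<'E'
from h import *
from cell import robot
s=robot.observe();print(s['time'],s['tool_pos'],s['opening'])
c=robot.read_camera('wrist');o=c['frame'].copy();C=toolcam(c)
circ(o,C,(0,0,-.050),.018);circ(o,C,(0,0,-.032),.0245,(0,255,0))
t=robot.read_camera('scene');f=cv2.resize(t['frame'],None,fx=3,fy=3)
S=dict(mtx=np.diag([3,3,1])@t['mtx'],R=t['R'],t=t['t'])
circ(f,S,(s['tool_pos'][0],s['tool_pos'][1],.036),.0315)
cv2.imwrite('pics/w8.png',np.hstack([o[:, 60:457],f[330:714,650:1050]]))
E
```

```text
18.75 [0.45014799 0.10092803 0.09623005] 0.0529279915619405
```

View pics/w8.png

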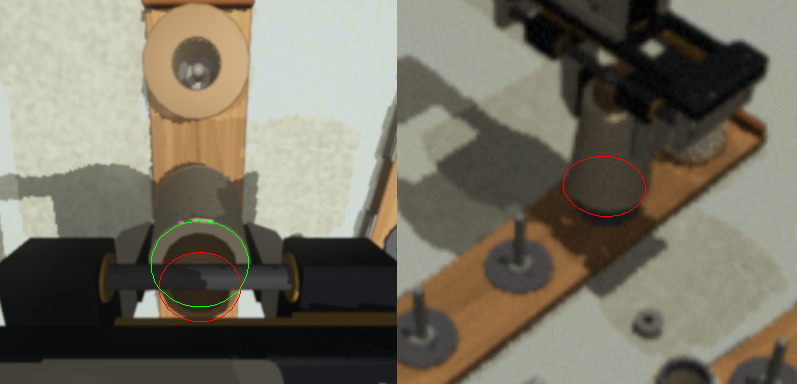

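The cone has lifted clear. The reading of about −2.7 N fits its weight, and the opening holds at 52.9 mm. I'll carry it gently to the second place from the left.

Emit:
{"name": "apply_moves", "arguments": {
  "rows": [
    {"xyz": [0, 0, -8], "turn": 0},
    {"xyz": [0, 0, -18], "turn": 0},
    {"xyz": [0, 0, -20], "turn": 0},
    {"xyz": [0, 0, -14], "turn": 0},
    {"xyz": [0, 0, -5], "turn": 0.052},
    {"xyz": [0, 0, 0], "turn": 0.052},
    {"xyz": [-2, 10, 0], "turn": 0},
    {"xyz": [-3, 20, 0], "turn": 0},
    {"xyz": [-4, 30, 0], "turn": 0},
    {"xyz": [-4, 35, 0], "turn": 0}
  ]
}}

```text
time: 20.1
tool_pos: [0.5464, 0.0905, 0.1606]
tool_rot: [-3.142, 0.0, 1.602]
contact_force: [0.6, -0.4, -1.6]
opening: 0.0529
```

Emit:
{"name": "apply_moves", "arguments": {
  "rows": [
    {"xyz": [-4, 35, 0], "turn": 0},
    {"xyz": [-4, 30, 0], "turn": 0},
    {"xyz": [-3, 22, 0], "turn": 0},
    {"xyz": [-1, 12, 0], "turn": 0},
    {"xyz": [0, 5, 0], "turn": 0},
    {"xyz": [0, 0, 0], "turn": 0}
  ]
}}

```text
time: 20.85
tool_pos: [0.6494, 0.0818, 0.1603]
tool_rot: [-3.141, 0.0, 1.601]
contact_force: [-0.1, 0.2, -2.0]
opening: 0.0528
```

```bash
python3 - <<'E'
from h import *
from cell import robot
s=robot.observe();print(s['time'],s['tool_pos'],s['opening'],rel(s,.6495,.0823,.081,1.601))
c=robot.read_camera('wrist');o=c['frame'].copy();C=toolcam(c)
circ(o,C,(0,0,-.050),.018);circ(o,C,(0,0,-.032),.0245,(0,255,0))
C=wristcam(s,c);circ(o,C,(.647,.1771,.021),.026,(255,0,0));circ(o,C,(.6495,.0823,.021),.026,(255,0,0))
t=robot.read_camera('scene');f=cv2.resize(t['frame'],None,fx=3,fy=3)
S=dict(mtx=np.diag([3,3,1])@t['mtx'],R=t['R'],t=t['t'])
circ(f,S,(s['tool_pos'][0],s['tool_pos'][1],s['tool_pos'][2]-.06),.0315)
cv2.imwrite('pics/w9.png',np.hstack([o[:, 60:457],f[500:884,800:1200]]))
E
```

```text
20.85 [0.64939618 0.08184007 0.16025693] 0.05282257391174717 (array([ 0.5,  0.1, 79.3]), np.float64(0.0))
```

View pics/w9.png

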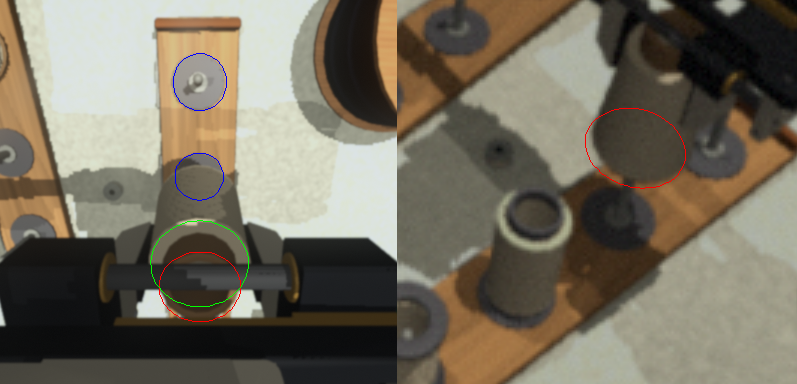

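The cone is upright above its pin, and its foot in the scene view matches the drawn circle. Lowering it.

Emit:
{"name": "apply_moves", "arguments": {
  "rows": [
    {"xyz": [0, 0, 8], "turn": 0},
    {"xyz": [0, 0, 16], "turn": 0},
    {"xyz": [0, 0, 18], "turn": 0},
    {"xyz": [0, 0, 14], "turn": 0},
    {"xyz": [0, 0, 10], "turn": 0},
    {"xyz": [0, 0, 6], "turn": 0},
    {"xyz": [0, 0, 3], "turn": 0},
    {"xyz": [0, 0, 2], "turn": 0},
    {"xyz": [0, 0, 1], "turn": 0},
    {"xyz": [0, 0, 0], "turn": 0}
  ]
}}

```text
time: 22.2
tool_pos: [0.6495, 0.0819, 0.0829]
tool_rot: [3.141, 0.0, 1.601]
contact_force: [-0.9, -0.4, -1.9]
opening: 0.0529
```

Emit:
{"name": "apply_moves", "arguments": {
  "rows": [
    {"xyz": [0, 0, 1], "turn": 0},
    {"xyz": [0, 0, 0.7], "turn": 0},
    {"xyz": [0, 0, 0], "turn": 0}
  ]
}}

```text
time: 22.58
tool_pos: [0.6494, 0.0819, 0.081]
tool_rot: [3.142, 0.0, 1.601]
contact_force: [-0.2, 1.1, -1.5]
opening: 0.0527
```

Emit:
{"name": "apply_moves", "arguments": {
  "rows": [
    {"xyz": [0, 0, 0.5], "turn": 0},
    {"xyz": [0, 0, 0], "turn": 0},
    {"xyz": [0, 0, 0], "turn": 0},
    {"xyz": [0, 0, 0], "turn": 0},
    {"xyz": [0, 0, 0], "turn": 0},
    {"xyz": [0, 0, -15], "turn": 0},
    {"xyz": [0, 0, -35], "turn": 0},
    {"xyz": [0, 0, -30], "turn": 0}
  ],
  "gripper": 1,
  "newtons": 25
}}

```text
time: 23.58
tool_pos: [0.6497, 0.0819, 0.1629]
tool_rot: [3.14, 0.0, 1.601]
contact_force: [-0.0, 0.2, -0.3]
opening: 0.0919
```

Emit:
{"name": "apply_moves", "arguments": {
  "rows": [
    {"xyz": [12, -20, 0], "turn": 0},
    {"xyz": [22, -38, 0], "turn": 0},
    {"xyz": [22, -38, 0], "turn": 0},
    {"xyz": [22, -38, 0], "turn": 0},
    {"xyz": [22, -38, 0], "turn": 0},
    {"xyz": [15, -25, 0], "turn": 0},
    {"xyz": [7.2, -12.1, 0], "turn": 0},
    {"xyz": [0, 0, 20], "turn": -0.104},
    {"xyz": [0, 0, 20], "turn": 0},
    {"xyz": [0, 0, 0], "turn": 0}
  ]
}}

```text
time: 24.82
tool_pos: [0.4366, 0.1974, 0.1199]
tool_rot: [-3.14, 0.0, 1.704]
contact_force: [0.5, -0.6, 0.6]
opening: 0.0914
```

```bash
python3 - <<'E'
from h import *
from cell import robot
s=robot.observe();print(s['time'],s['tool_pos'],s['tool_rot'],rel(s,.4367,.1978,.033,1.7045))
c=robot.read_camera('wrist');o=c['frame'].copy()
C=wristcam(s,c);circ(o,C,(.4367,.1978,.077),.031)
t=robot.read_camera('top');f=t['frame'].copy()
circ(f,t,(.6556,-.1081,.093),.025);circ(f,t,(.6531,-.0117,.109),.022);circ(f,t,(.6495,.0823,.131),.018)
cv2.imwrite('pics/w10.png',np.hstack([o[:, 60:457],cv2.resize(f[80:240,140:340],(400,384))]))
E
```

```text
24.825 [0.4365911  0.1973938  0.11992333] [-3.13973692e+00  4.97590334e-04  1.70434308e+00] (array([ 0.4,  0.2, 86.9]), np.float64(-0.0))
```

View pics/w10.png

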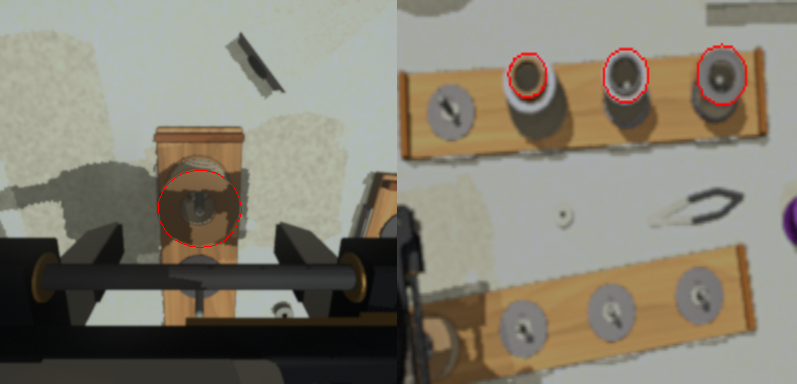

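Cone, tube and spool all stand on their far pins. The reel's flange matches the circle at (200,208). I'll descend on the reel.

Emit:
{"name": "apply_moves", "arguments": {
  "rows": [
    {"xyz": [0, 0, 15], "turn": 0},
    {"xyz": [0, 0, 27], "turn": 0},
    {"xyz": [0, 0, 25], "turn": 0},
    {"xyz": [0, 0, 14], "turn": 0},
    {"xyz": [0, 0, 6], "turn": 0},
    {"xyz": [0, 0, 0], "turn": 0}
  ]
}}

```text
time: 25.68
tool_pos: [0.4371, 0.1978, 0.0338]
tool_rot: [3.141, 0.0, 1.705]
contact_force: [0.3, -0.3, 0.3]
opening: 0.0917
```

Emit:
{"name": "apply_moves", "arguments": {
  "rows": [
    {"xyz": [0, 0, 0], "turn": 0},
    {"xyz": [0, 0, 0], "turn": 0},
    {"xyz": [0, 0, 0], "turn": 0},
    {"xyz": [0, 0, 0], "turn": 0},
    {"xyz": [0, 0, 0], "turn": 0},
    {"xyz": [0, 0, 0], "turn": 0},
    {"xyz": [0, 0, 0], "turn": 0}
  ],
  "gripper": 0,
  "newtons": 25
}}

```text
time: 26.55
tool_pos: [0.4367, 0.1978, 0.0337]
tool_rot: [3.141, 0.0, 1.705]
contact_force: [-2.1, -1.1, 5.6]
opening: 0.0604
```

Emit:
{"name": "apply_moves", "arguments": {
  "rows": [
    {"xyz": [0, 0, -3], "turn": 0},
    {"xyz": [0, 0, -6], "turn": 0},
    {"xyz": [0, 0, -6], "turn": 0},
    {"xyz": [0, 0, 0], "turn": 0}
  ]
}}

```text
time: 27.05
tool_pos: [0.4371, 0.1979, 0.0491]
tool_rot: [3.14, -0.0, 1.705]
contact_force: [0.4, 0.7, -1.1]
opening: 0.0605
```

```bash
python3 - <<'E'
from h import *
from cell import robot
s=robot.observe();print(s['time'],s['tool_pos'],s['opening'],s['contact_force'])
c=robot.read_camera('wrist');o=c['frame'].copy();C=toolcam(c)
circ(o,C,(0,0,-.044),.031);circ(o,C,(0,0,-.044),.0135,(0,255,0))
cv2.imwrite('pics/w11.png',o)
E
```

```text
27.05 [0.43711206 0.19787173 0.04905515] 0.06054056592995981 [ 0.40868149  0.68292486 -1.08462337]
```

View pics/w11.png

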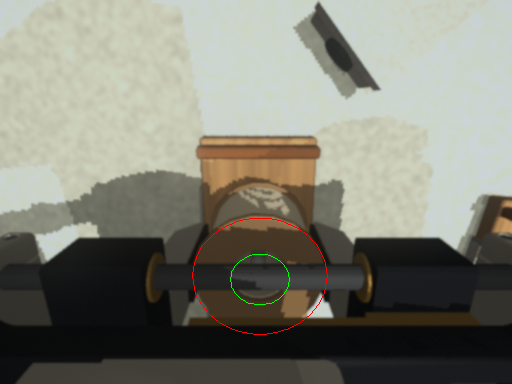

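The fingers have closed on the reel's flange with a 60.5 mm opening. The flange spans about x 200–318, which looks slightly lower than predicted. I'll grip a little harder, lift a bit more and check in the scene view.

Emit:
{"name": "apply_moves", "arguments": {
  "rows": [
    {"xyz": [0, 0, 0], "turn": 0},
    {"xyz": [0, 0, 0], "turn": 0},
    {"xyz": [0, 0, -6], "turn": 0},
    {"xyz": [0, 0, -10], "turn": 0},
    {"xyz": [0, 0, -6], "turn": 0},
    {"xyz": [0, 0, 0], "turn": 0}
  ],
  "newtons": 35
}}

```text
time: 27.85
tool_pos: [0.4372, 0.1979, 0.0713]
tool_rot: [3.14, -0.0, 1.705]
contact_force: [0.2, 0.5, -0.2]
opening: 0.0597
```

```bash
python3 - <<'E'
from h import *
from cell import robot
s=robot.observe();print(s['time'],s['tool_pos'],s['opening'],s['contact_force'])
c=robot.read_camera('wrist');o=c['frame'].copy()
t=robot.read_camera('scene');f=cv2.resize(t['frame'],None,fx=4,fy=4)
S=dict(mtx=np.diag([4,4,1])@t['mtx'],R=t['R'],t=t['t'])
dz=s['tool_pos'][2]-.0337
circ(f,S,(.4371,.1978,.021+dz),.031);circ(f,S,(.4371,.1978,.021),.026,(0,255,0))
u,v=w2pix(S,(.4371,.1978,.04)).astype(int)
cv2.imwrite('pics/w12.png',np.hstack([o[100:,:][:284,60:457],f[v-142:v+142,u-180:u+180]]))
E
```

```text
27.85 [0.43715213 0.19788927 0.07125323] 0.05974024626207976 [ 0.2178154   0.51970617 -0.1726655 ]
```

View pics/w12.png

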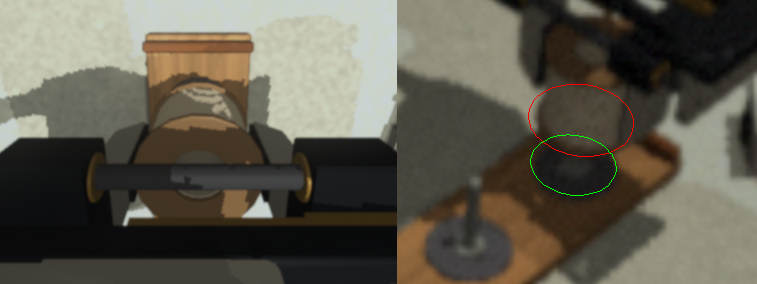

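The reel is off its seat and its foot matches the predicted circle at about (580,120). I'll lift the rest of the way and carry it to the left end.

Emit:
{"name": "apply_moves", "arguments": {
  "rows": [
    {"xyz": [0, 0, -7], "turn": 0},
    {"xyz": [0, 0, -15], "turn": 0},
    {"xyz": [0, 0, -15], "turn": 0},
    {"xyz": [0, 0, -6], "turn": 0.052},
    {"xyz": [0, 0, 0], "turn": 0.052},
    {"xyz": [-1, 10, 0], "turn": 0},
    {"xyz": [-3, 20, 0], "turn": 0},
    {"xyz": [-4, 30, 0], "turn": 0},
    {"xyz": [-4, 35, 0], "turn": 0},
    {"xyz": [-4, 35, 0], "turn": 0}
  ]
}}

```text
time: 29.2
tool_pos: [0.5687, 0.1854, 0.1134]
tool_rot: [3.142, 0.0, 1.602]
contact_force: [0.3, 0.2, -0.2]
opening: 0.0598
```

Emit:
{"name": "apply_moves", "arguments": {
  "rows": [
    {"xyz": [-4, 30, 0], "turn": 0},
    {"xyz": [-3, 24, 0], "turn": 0},
    {"xyz": [-2, 15, 0], "turn": 0},
    {"xyz": [-2, 8, 0], "turn": 0},
    {"xyz": [0, 2.2, 0], "turn": 0},
    {"xyz": [0, 0, 0], "turn": 0}
  ]
}}

```text
time: 29.95
tool_pos: [0.6463, 0.1771, 0.1134]
tool_rot: [-3.141, 0.0, 1.601]
contact_force: [-0.5, 0.1, -1.6]
opening: 0.0602
```

```bash
python3 - <<'E'
from h import *
from cell import robot
s=robot.observe();print(s['time'],s['tool_pos'],s['opening'],rel(s,.647,.1771,.034,1.601))
c=robot.read_camera('wrist');o=c['frame'].copy()
C=wristcam(s,c);circ(o,C,(.647,.1771,.021),.026,(255,0,0))
t=robot.read_camera('scene');f=cv2.resize(t['frame'],None,fx=4,fy=4)
S=dict(mtx=np.diag([4,4,1])@t['mtx'],R=t['R'],t=t['t'])
dz=s['tool_pos'][2]-.0337
circ(f,S,(.647,.1771,.021+dz),.031);circ(f,S,(.647,.1771,.021),.026,(0,255,0))
u,v=w2pix(S,(.647,.1771,.05)).astype(int)
cv2.imwrite('pics/w13.png',np.hstack([o[100:,:][:284,60:457],f[v-142:v+142,u-180:u+180]]))
E
```

```text
29.95 [0.64627176 0.17712993 0.11337008] 0.0601655495237708 (array([-0.1,  0.7, 79.4]), np.float64(0.0))
```

View pics/w13.png

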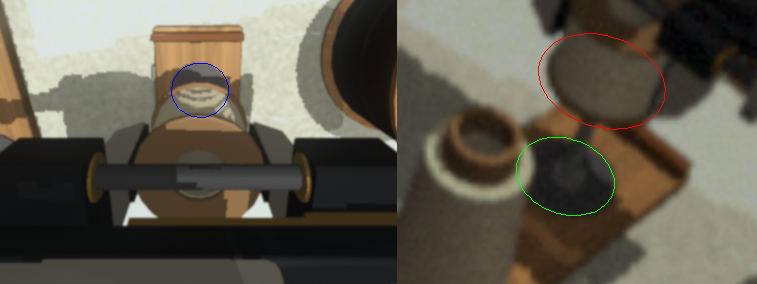

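The reel hangs upright above the left-end pin, and its foot lies on the drawn circle. Lowering it.

Emit:
{"name": "apply_moves", "arguments": {
  "rows": [
    {"xyz": [0, 0.7, 8], "turn": 0},
    {"xyz": [0, 0, 16], "turn": 0},
    {"xyz": [0, 0, 18], "turn": 0},
    {"xyz": [0, 0, 14], "turn": 0},
    {"xyz": [0, 0, 10], "turn": 0},
    {"xyz": [0, 0, 6], "turn": 0},
    {"xyz": [0, 0, 3], "turn": 0},
    {"xyz": [0, 0, 2], "turn": 0},
    {"xyz": [0, 0, 1.5], "turn": 0},
    {"xyz": [0, 0, 0], "turn": 0}
  ]
}}

```text
time: 31.3
tool_pos: [0.6474, 0.1771, 0.0352]
tool_rot: [3.141, 0.0, 1.601]
contact_force: [-0.1, 0.7, -0.4]
opening: 0.06
```

Emit:
{"name": "apply_moves", "arguments": {
  "rows": [
    {"xyz": [0, 0, 0.5], "turn": 0},
    {"xyz": [0, 0, 0], "turn": 0}
  ]
}}

```text
time: 31.55
tool_pos: [0.6473, 0.1771, 0.0345]
tool_rot: [3.141, 0.0, 1.601]
contact_force: [-0.1, 0.2, -1.6]
opening: 0.06
```

Emit:
{"name": "apply_moves", "arguments": {
  "rows": [
    {"xyz": [0, 0, 0.5], "turn": 0},
    {"xyz": [0, 0, 0], "turn": 0},
    {"xyz": [0, 0, 0], "turn": 0},
    {"xyz": [0, 0, 0], "turn": 0},
    {"xyz": [0, 0, 0], "turn": 0},
    {"xyz": [0, 0, -15], "turn": 0},
    {"xyz": [0, 0, -40], "turn": 0},
    {"xyz": [0, 0, -50], "turn": 0},
    {"xyz": [0, 0, -40], "turn": 0}
  ],
  "gripper": 1
}}

```text
time: 32.67
tool_pos: [0.6478, 0.1772, 0.1826]
tool_rot: [3.139, -0.0, 1.601]
contact_force: [-0.4, 0.0, -0.9]
opening: 0.0915
```

Emit:
{"name": "apply_moves", "arguments": {
  "rows": [
    {"xyz": [0, -20, 0], "turn": 0},
    {"xyz": [0, -40, 0], "turn": 0},
    {"xyz": [0, -50, 0], "turn": 0},
    {"xyz": [0, -50, 0], "turn": 0},
    {"xyz": [0, -40, 0], "turn": 0},
    {"xyz": [0, -20, 0], "turn": 0},
    {"xyz": [0, 0, 0], "turn": 0}
  ]
}}

```text
time: 33.55
tool_pos: [0.4269, 0.1706, 0.1803]
tool_rot: [3.14, -0.0, 1.601]
contact_force: [-0.4, -0.2, 0.4]
opening: 0.0917
```

```bash
python3 - <<'E'
from h import *
from cell import robot
s=robot.observe();print(s['time'],s['tool_pos'],s['opening'],s['contact_force'])
t=robot.read_camera('top');f=cv2.resize(t['frame'],None,fx=2,fy=2)
S=dict(mtx=np.diag([2,2,1])@t['mtx'],R=t['R'],t=t['t'])
for a in((.6556,-.1081,.093,.025),(.6531,-.0117,.117,.017),(.6495,.0823,.131,.018),(.647,.1771,.077,.031)): circ(f,S,a[:3],a[3])
g=robot.read_camera('scene')['frame']
cv2.imwrite('pics/w14.png',np.hstack([f[140:390,270:670],cv2.resize(g[180:330,220:410],None,fx=2,fy=2)[:250]]))
E
```

```text
33.55 [0.42690377 0.17064156 0.18032102] 0.09174051816934257 [-0.37510965 -0.20695028  0.39858228]
```

View pics/w14.png

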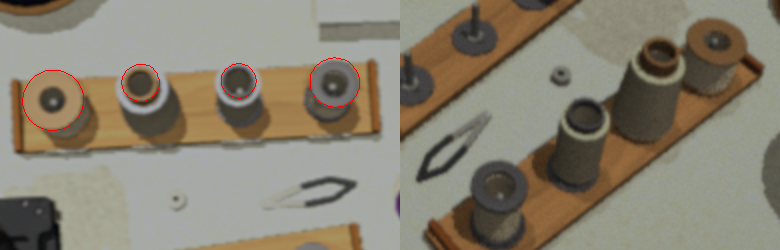

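All four stand upright on the far rack, with reel, cone, tube and spool from left to right and their tops on the predicted circles. The arm is clear, so I'm handing in.

```bash
python3 -c "
from cell import robot
print(robot.hand_in())"
```

```text
the job is handed in; nothing more can be done
None
```

I moved all four packages to the empty rack in their original order: reel, cone, tube, spool from left to right. I handed the job in at about 34 s; hand-in reports no verdict.

- **Final check:** in the last top and scene pictures all four stand upright on their seats. Their tops match the expected circles to within a few millimetres. The gripper is open and clear of everything, and the purple look-alikes were not touched.
- **Readings that disagreed:**
  - The tube, and to a lesser degree the reel, looked lower in the hand than predicted in the wrist view. The tube showed no seat contact above its grasp height and the reel's foot matched in the scene view, so I judged that neither had slipped.
  - The spool and reel gripped at about 48 mm and 60 mm, close to their flange diameters, so the fingers probably held the flanges instead of the wound body. Both stayed upright.
- **Pictures:** I viewed 16, two over the budget of 14.

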